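# Dock the slide-in bioreactor control module and latch it

### The job

Swing the red latch aside from the mouth of the docking frame, slide the flat blue control module along the bench between the rails until it is fully home against the grey connector block, then swing the latch fully shut across the mouth behind it. Leave the reagent bottle, the tub and the beaker where they stand.

Things in the scene. Friction and masses are not known exactly. Their poses are not given: they have to be found in the camera images.
- dock: Fixed aluminium docking frame, open at one end. Origin: on the bench, middle of the mouth, in the plane of the rail ends. x points into the bay (insertion), y across, z up. No floor: the module slides on the bench. Rails 26 mm high, inner faces at y = +-51.5 mm, outer at 66; from x = 18 out to 0 the inner faces flare to about 59 mm. Lips 8 mm wide overhang the bay from x = 18 on, 21 to 26 mm up.
- dock_home (a point): Where the module's centre is when fully home: dock x = 65, y = 0, 9 mm up; its trailing edge is then flush with the rail ends. The grey connector block (70 x 150 x 60 mm high) closes the bay's far end, its face at dock x = 130 mm. Between the lips the bay is open above.
- latch (a joint): Angle (rad) of the red latch: a level bar on an upright pivot at dock x = -9, y = +75 mm. 0 = shut, bar along dock -y across the mouth, inner face 3 mm outside the rail ends. Growing swings its free end outwards (dock -x), then aside; mouth clear from about 1.5; stop at 1.8. Bar 12 mm wide, 4 to 18 mm above the bench, reaches 71 mm from the pivot. Stays where left; 1 N at the post moves it.
- latch_post (a point): Centre of the grippable part of the latch's upright red post, 12 mm in diameter, 65 mm from the pivot near the free end of the bar; its top is 65 mm above the bench. This point is on the post's axis 45 mm above the bench.
- module_center (a point): Centre, 9 mm above the bench, of the loose blue control module: a flat slab 130 (x) x 100 (y) x 18 mm high, about 0.35 kg, lying on the bench before the mouth, askew and off to one side. White label, orange stripe at its -x end, brass contacts at its +x (leading) end, which faces roughly towards the dock. Too wide to grasp.
- reagent: Bystander: white bottle with red cap, 64 mm across, 130 mm high, origin at the centre of its base.
- tub: Bystander: white jar with blue cap, 70 mm across, 85 mm high, origin at the centre of its base.
- beaker: Bystander: glass beaker, 64 mm across, 75 mm high, origin at the centre of its base.

How it is judged:
On the way, in this order (a step that is already met when the one before it is completed fails the run):
1. the latch is swung clear of the mouth (value of joint latch above 1.2 rad), for 0.1 s.
2. the module is fully home between the rails (x of module_center in the frame of dock above 0.06 m and y of module_center in the frame of dock between -0.004 and 0.004 m and height (world z) of module_center below 0.013 m), for 0.2 s.
At the end, for the whole second after the job is handed in: The module lies flat between the rails, within 5 mm of home and 4 mm of the bay's centre line, square to it within 0.05 rad and at rest, and the latch is shut to within 0.15 rad (all of step 2 and angle between the x axis of module_center and the x axis of dock, either way round below 0.05 rad and value of joint latch below 0.15 rad and linear speed of module below 0.01 m/s); the robot touches nothing.
It fails at once if a bystander (bottle, tub or beaker) is shoved more than 30 mm or tipped (distance of any of reagent, tub, beaker from where it was at the start of the episode above 0.03 m or angle between any of reagent, tub, beaker's own z axis and vertical above 0.4 rad).
It also fails if it takes over 67 s, if anything falls off the work surface, if the arm or the gripper's body presses on something with over 40 N, if the wrist force passes 120 N, or if a joint passes its speed limit or range.

### The arm

A 7-joint arm with a two-finger parallel gripper is mounted at the origin on the work surface. World frame = base frame: x ahead of the robot, y to its left, z up, the work surface at z = 0. Lengths are in m, angles in rad, forces in N, time in s.
With the tool pointing down it reaches from about 0.425 to 0.925 m from the base axis. Payload 6.8 kg.
Tool frame: the origin (TCP) lies between the finger pads; the fingertips stand 17 mm ahead of it and the grasp point (between the pads) lies 2 mm behind it; z points along the fingers, x is the direction in which the jaws open and shut, and the axes are right-handed (so a half turn about z gives the same grasp; the last joint's range is limited). The gripper opens to 85 mm and grips with 20 to 120 N. Pads are 22 mm wide; open, the fingers measure 114 mm over their backs; the gripper's body (76 mm by 85 mm) begins 54 mm behind the grasp point. The pads swing forward as they close: fully open they stand 13 mm farther back than shut.
Start: joints at [0.996, 0.477, 0.022, 1.555, -0.011, 1.109, -0.083], TCP at [0.304, -0.603, 0.248] pointing down, gripper open.
Joint ranges: [-2.96, 2.96], [-0.34, 2.1], [-1.41, 1.46], [0.24, 2.44], [-1.37, 4.51], [0.17, 1.92], [-2.96, 2.96]. Speed limits (rad/s): [2.39, 2.39, 3.14, 3.14, 3.14, 3.14, 3.14].

### API

Orientations are given as a unit quaternion [w, x, y, z].
In Python, from station import readout, read_camera, get_calibration, bot, models gives the robot as it stands.
- The arm moves only by the tool carry_out, never from a script. Its argument "deltas" is a list of rows, each a list of 2 entries, a list of its own where there are three numbers: the shift along the tool's x, y, z in cm, then the turn about the tool's z in degrees. A call has 1 to 10 rows; each row is the pose to reach, as a shift and turn from the pose measured when the call began, along the tool's axes at that moment; what a row does not reach only later rows make up. A row lasts 1/8 s, in which the tool goes at most 62.5 mm and 10.7 degrees, less where a joint would pass 70% of its speed; a pose out of reach is approached as far as the arm can. A call with a gripper value outside its range is refused whole. "hand" is the opening, from 0 (shut) to 1 (fully open), set as the call begins (left out, the last holds). The fingers move at their own pace and stop on an object; "newtons" is the grip in N (left out, the last holds). Time passes only in rows, so rows that repeat a pose let the fingers close. It gives the time, the measured TCP pose, the force and the opening at its end, in the units of the state.
- readout.get_obs(): the state, without advancing time (a new reading comes with each control period).
- read_camera(name): name is "side" or "top"; returns the picture (400x640x3 uint8, red, green, blue); there is no depth.
- get_calibration(name): a dict with "fov_y" (degrees; the focal length in pixels is half the picture's height over the tangent of half this angle, whatever the lens; pixels are square), "cx", "cy" (the principal point, pixels), "world_from_camera" (4x4, takes a point from camera to world coordinates). Camera axes: x right, y down, z forward; pixel columns grow to the right and rows downward; lengths in m; the calibration is good to about 2 mm. A picture is of the moment at which its call begins. get_calibration takes no time and is no camera call.
- bot.hand_in(): hands the job in, once; it reports no verdict.
Trained networks look in the newest picture that a camera, given by its name, has taken for a name from the list of things; names that differ only in an ending like _2 or _b are one class to them, and where a whole thing is asked for, a point or a joint stands for the part that bears it (a point fixed in the world has none). Each returns a list of dicts, best first, with "score" (0 to 1); they miss things now and then, are a little off and sometimes report something else, mostly with a low value. They report only what shows in the picture. A call takes as long as a camera call.
- models.spot_in(query, camera): "centre" ([row, column] in pixels, amid what is visible of it).
The state is a dict: "t": time; "q": joint angles; "joint_vel": joint speeds; "joint_torque": joint torques, N m; "eef_pos": TCP position; "tool_rot": TCP orientation; "contact_force": force on the tool from outside, world axes, zero at the start; "torque": the same for the moment, N m; "gripper_width": opening from 0.0 (shut) to 1.0 (fully open).
Only numpy, scipy, OpenCV 4.12 (cv2) and the standard library are available. Lean on these libraries where they do the work, as an engineer would, in place of code of your own. Each camera call takes 0.05 s, during which the arm holds its last target. There are 200 camera calls.

## Working session

There is one attempt and no reset: what is moved stays moved. The work goes in short steps, Python scripts to look and compute and a tool call to move; the robot and the scene stay as the last step left them, time stands still between calls to the robot, and variables do not carry over. Pictures are saved under pics/ and viewed, about 8 in all and at most 12, crops included, and the job is handed in when it is done.

Besides the shell and the picture viewer there is one more tool, called after "Emit:" in YAML: its name, and indented under it one key for each argument. carry_out: Moves the arm, as the interface text tells. Its arguments: {"type":"object","properties":{"deltas":{"type":"array"},"hand":{"type":"number"},"newtons":{"type":"number"}},"required":["deltas"]}

```bash
mkdir -p pics; ls; cat > h.py <<'E'
import numpy as np, cv2
from station import readout, read_camera, get_calibration, bot, models
def ray(cam,r,c):
    k=get_calibration(cam);f=200/np.tan(np.radians(k['fov_y'])/2)
    T=np.array(k['world_from_camera']);d=T[:3,:3]@np.array([(c-k['cx'])/f,(r-k['cy'])/f,1]);return T[:3,3],d
def atz(cam,r,c,z):
    o,d=ray(cam,r,c);return (o+d*(z-o[2])/d[2]).round(4)
def proj(cam,p):
    k=get_calibration(cam);f=200/np.tan(np.radians(k['fov_y'])/2)
    T=np.array(k['world_from_camera']);q=T[:3,:3].T@(np.array(p)-T[:3,3]);return (k['cy']+f*q[1]/q[2],k['cx']+f*q[0]/q[2])
def snap(cam,name):
    im=read_camera(cam);cv2.imwrite('pics/'+name+'.png',im[:,:,::-1]);return im
E
python3 - <<'E'
from h import *
print(readout.get_obs())
for c in('top','side'):
    snap(c,c+'0');print(c,get_calibration(c))
    for n in('dock','latch','latch_post','module_center','reagent','tub','beaker'):
        print(n,[(d['score'],d['centre']) for d in models.spot_in(n,c)[:2]])
E
```

```text
pics
{'t': 0.0, 'q': array([ 0.99589637,  0.47777821,  0.02237254,  1.55642241, -0.01148786,
        1.10930038, -0.08313515]), 'joint_vel': array([ 2.07899319e-03,  1.77455924e-03,  6.73187825e-04,  6.16910113e-04,
        8.91228857e-04, -5.72871976e-05, -1.08720273e-03]), 'joint_torque': array([ 5.93978548e-04, -5.96446717e+01,  1.60772625e+00, -2.81191832e+01,
        1.23289702e-02,  9.34902637e-03, -1.22522715e-04]), 'eef_pos': array([ 0.30349471, -0.60231279,  0.24735327]), 'tool_rot': array([-3.97897103e-04,  8.51468362e-01, -5.24405221e-01, -7.95960122e-04]), 'contact_force': array([-0.76880184,  0.36485214, -0.24718805]), 'torque': array([-0.04177184, -0.01274544, -0.0040292 ]), 'gripper_width': 0.9958346130660933}
top {'fov_y': 52.93622039061037, 'cx': 326.41357691114035, 'cy': 204.8808079126926, 'world_from_camera': array([[ 0.02422393, -0.99608716,  0.08499164,  0.51039884],
       [-0.99969537, -0.0245382 , -0.0026548 , -0.07199171],
       [ 0.00472996, -0.08490144, -0.99637813,  0.81588272],
       [ 0.        ,  0.        ,  0.        ,  1.        ]])}
dock [(0.8, [192.9, 378.7])]
latch [(0.7, [190.2, 297.8])]
latch_post [(0.73, [188.9, 300.0])]
module_center [(0.91, [208.0, 207.7])]
reagent [(0.65, [119.2, 346.4])]
tub [(0.72, [198.2, 449.0])]
beaker [(0.59, [129.0, 404.5])]
side {'fov_y': 44.528570156252584, 'cx': 317.0922032936965, 'cy': 202.4012909958264, 'world_from_camera': array([[-0.9985988 , -0.03086673,  0.04298478,  0.54993152],
       [-0.0515735 ,  0.74966766, -0.65980192,  0.49878574],
       [-0.01185837, -0.66109428, -0.75020913,  0.70013248],
       [ 0.        ,  0.        ,  0.        ,  1.        ]])}
dock [(0.87, [171.3, 315.2])]
latch [(0.65, [243.8, 310.7])]
latch_post [(0.68, [240.0, 316.3])]
module_center [(0.83, [339.4, 328.2])]
reagent [(0.63, [184.0, 237.0])]
tub [(0.94, [120.3, 320.0]), (0.47, [142.5, 250.2])]
beaker [(0.57, [144.9, 251.2]), (0.26, [243.2, 309.1])]
```

View pics/top0.png

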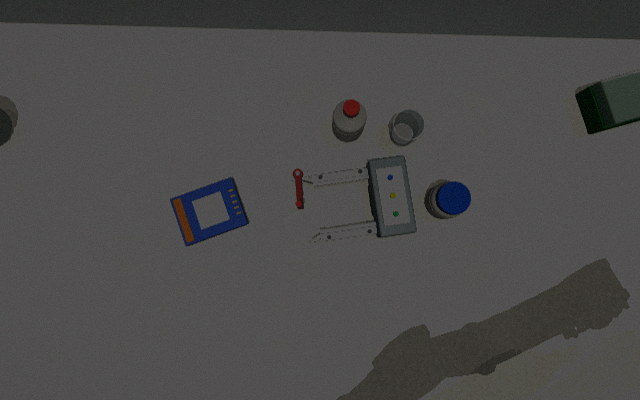

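View pics/side0.png

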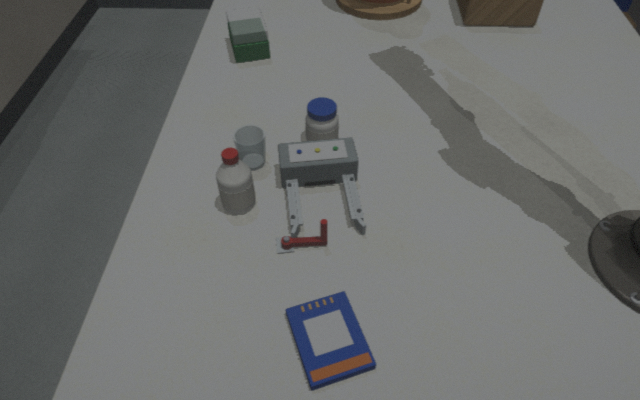

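The top view shows the dock opening to the left: rails at rows ~175 and ~233, block at column ~392. The latch pivot is at about (row 172, col 298) with the post at about (205, 299). The module is at (210, 209), turned about 17°, and the bottle stands beyond the pivot at (120, 349). I'll take finer measurements on enlarged crops.

```bash
python3 - <<'E'
from h import *
im=cv2.imread('pics/top0.png')
hsv=cv2.cvtColor(im,cv2.COLOR_BGR2HSV)
sub=np.zeros(im.shape[:2],np.uint8);sub[165:260,150:265]=255
m=((hsv[...,1]>110)&(sub>0)).astype(np.uint8)
cs,_=cv2.findContours(m,cv2.RETR_EXTERNAL,cv2.CHAIN_APPROX_NONE);c=max(cs,key=cv2.contourArea)
b=cv2.boxPoints(cv2.minAreaRect(c));print(b)
P=np.array([atz('top',y,x,.018) for x,y in b]);print(P,P.mean(0),[np.linalg.norm(P[i]-P[i-1]) for i in range(4)])
crop=im[150:255,285:425];cv2.imwrite('pics/c1.png',cv2.convertScaleAbs(cv2.resize(crop,None,fx=5.7,fy=5.7,interpolation=cv2.INTER_CUBIC),alpha=1.6))
print(atz('top',188.9,300,.03))
for n,z,r,cc in(('reag',.13,108,351),('tub',.085,197,453)):print(n,atz('top',r,cc,z))
E
```

```text
[[168.60077 199.23073]
 [231.61575 176.41496]
 [248.482   222.99788]
 [185.46701 245.81364]]
[[0.582  0.2405 0.018 ]
 [0.631  0.1171 0.018 ]
 [0.5386 0.0796 0.018 ]
 [0.4906 0.2019 0.018 ]] [0.56055  0.159775 0.018   ] [np.float64(0.09921653088069547), np.float64(0.13277258753221616), np.float64(0.09971965703912146), np.float64(0.13138222863081594)]
[ 0.6077 -0.0213  0.03  ]
reag [ 0.7401 -0.1127  0.13  ]
tub [ 0.5929 -0.3054  0.085 ]
```

View pics/c1.png

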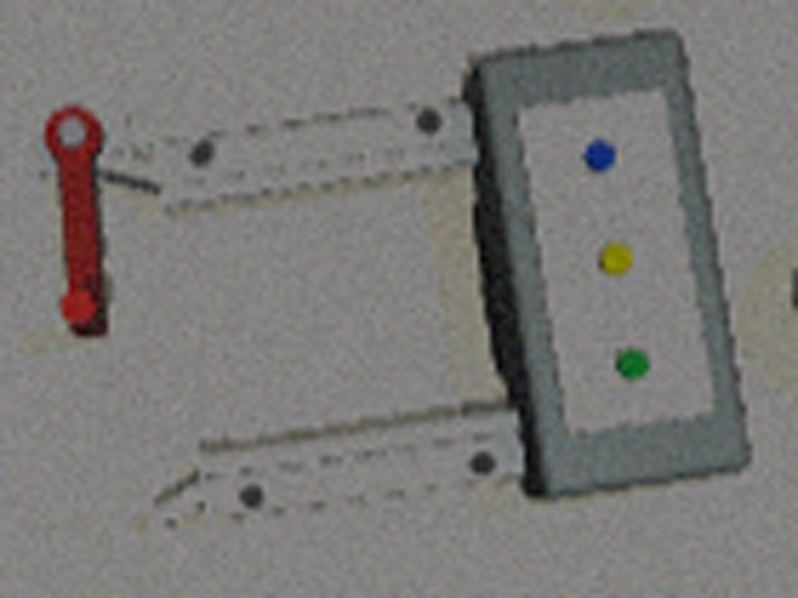

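```bash
cat > d.py <<'E'
from h import *
g=lambda x,y,z:atz('top',150+(y+.5)/5.7-.5,285+(x+.5)/5.7-.5,z)
B=np.array([g(*p,.06) for p in((475,60),(680,35),(748,465),(540,495))])
E
python3 - <<'E'
from d import *
print(B,[np.linalg.norm(B[i]-B[i-1]) for i in range(4)])
c=B.mean(0);e=(B[0]-B[3])[:2]+(B[1]-B[2])[:2];a=np.arctan2(e[1],e[0])-np.pi/2
print('dock yaw from block edges',a,'short', [np.arctan2(*(B[i]-B[j])[[1,0]]) for i,j in((1,0),(2,3))])
for n,u,v in(('up',(165,210),(470,165)),('lo',(200,445),(510,405)),('upouter',(130,140),(465,100))):
    p,q=g(*u,.026),g(*v,.026);print(n,p,q,np.arctan2(*(q-p)[[1,0]]))
X=np.array([np.cos(a),np.sin(a)]);Y=np.array([-X[1],X[0]])
o=c[:2]-.165*X;print('origin by block',o)
for n,p in(('pivot',g(73,132,.018)),('post',g(78,306,.065)),('up',g(165,210,.026)),('up2',g(470,165,.026)),('lo',g(200,445,.026)),('lo2',g(510,405,.026)),('loend',g(150,505,.0)),('modc',np.array([.5606,.1598,0]))):
    print(n,p,(p[:2]-o)@X,(p[:2]-o)@Y)
E
```

```text
[[ 0.6625 -0.1511  0.06  ]
 [ 0.6727 -0.2197  0.06  ]
 [ 0.5294 -0.2432  0.06  ]
 [ 0.5179 -0.1747  0.06  ]] [np.float64(0.14651320759576586), np.float64(0.0693541635375988), np.float64(0.14521411777096604), np.float64(0.06945862077525006)]
dock yaw from block edges -1.408634397331891 short [np.float64(-1.4231897094376724), np.float64(-1.404464217980077)]
up [ 0.6138 -0.0477  0.026 ] [ 0.6322 -0.1535  0.026 ] -1.3986055122719578
lo [ 0.5326 -0.062   0.026 ] [ 0.549  -0.1686  0.026 ] -1.4181469983996307
upouter [ 0.6381 -0.0349  0.026 ] [ 0.6551 -0.1514  0.026 ] -1.4258962782147349
origin by block [ 0.5689854  -0.03433971]
pivot [ 0.6417 -0.0143  0.018 ] -0.0080368713450225 0.07499608259853398
post [ 0.5762 -0.0211  0.065 ] -0.011901199379712651 0.009257532501651653
up [ 0.6138 -0.0477  0.026 ] 0.0204204238112757 0.04206961372640424
up2 [ 0.6322 -0.1535  0.026 ] 0.12780310466390948 0.0431465783968547
lo [ 0.5326 -0.062   0.026 ] 0.021422901110509398 -0.04037385198959128
lo2 [ 0.549  -0.1686  0.026 ] 0.12927218209982191 -0.04139981012144502
loend [ 0.5116 -0.0444  0.    ] 0.0006633084588382857 -0.058256785555890714
modc [0.5606 0.1598 0.    ] -0.19294654290605412 0.02306888969162421
```

```bash
cat >> h.py <<'E'
from scipy.spatial.transform import Rotation as R
O=np.array([.570,-.034]);A=-1.409
X=np.array([np.cos(A),np.sin(A)]);Y=np.array([-X[1],X[0]])
def w(x,y): return O+x*X+y*Y
def dk(p): p=np.array(p)[:2]-O; return (p@X).round(4),(p@Y).round(4)
def state():
    s=readout.get_obs();q=s['tool_rot'];r=R.from_quat([q[1],q[2],q[3],q[0]]);return s,np.array(s['eef_pos']),r.as_matrix()
def go(x,y,z,yaw):
    """dock x,y, z, tool-x yaw relative to dock X -> delta cm, deg"""
    s,p,M=state();t=np.array([*w(x,y),z]);d=M.T@(t-p)*100
    cy=np.arctan2(M[1,0],M[0,0]);dy=(yaw+A-cy+np.pi)%(2*np.pi)-np.pi
    return d.round(2).tolist(),round(float(-np.degrees(dy)),1)
def st():
    s,p,M=state();print('t',round(s['t'],2),'dock',dk(p),'z',p[2].round(4),'yaw',round(float((np.arctan2(M[1,0],M[0,0])-A+np.pi)%(2*np.pi)-np.pi),3),'F',np.round(s['contact_force'],1),'g',round(s['gripper_width'],3),'q7',s['q'][6].round(2))
E
python3 - <<'E'
from h import *
st();print(go(-.009,.010,.20,np.pi)); print(go(-.009,.010,.052,np.pi))
E
```

```text
t 0.8 dock (np.float64(0.5185), np.float64(-0.3544)) z 0.2483 yaw 0.305 F [0.6 1.2 0.2] g 1.0 q7 -0.08
([-39.37, -50.6, 4.83], -162.5)
([-39.37, -50.6, 19.63], -162.5)
```

Emit:
carry_out:
  deltas:
    - [[-39.4,-50.6,4.8],-162]
    - [[-39.4,-50.6,4.8],-162]
    - [[-39.4,-50.6,4.8],-162]
    - [[-39.4,-50.6,4.8],-162]
    - [[-39.4,-50.6,4.8],-162]
    - [[-39.4,-50.6,4.8],-162]
    - [[-39.4,-50.6,4.8],-162]
    - [[-39.4,-50.6,4.8],-162]
    - [[-39.4,-50.6,4.8],-162]
    - [[-39.4,-50.6,4.8],-162]
  hand: 1

```text
t: 2.05
eef_pos: [0.5715, -0.038, 0.2019]
tool_rot: [0.0, 0.926, 0.379, 0.0]
contact_force: [1.0, -0.5, -0.1]
gripper_width: 1.0
```

```bash
python3 - <<'E'
from h import *
st();print(go(-.009,.010,.20,np.pi))
E
```

```text
t 2.05 dock (np.float64(0.0042), np.float64(0.0008)) z 0.2019 yaw 2.185 F [ 1.  -0.5 -0.1] g 1.0 q7 0.5
([1.51, -0.55, 0.19], -54.8)
```

Emit:
carry_out:
  deltas:
    - [[1.5,-0.55,0.2],-55]
    - [[1.5,-0.55,0.2],-55]
    - [[1.5,-0.55,0.2],-55]
    - [[1.5,-0.55,0.2],-55]
    - [[1.5,-0.55,0.2],-55]
    - [[1.5,-0.55,0.2],-55]
    - [[1.5,-0.55,0.2],-55]

```text
t: 2.92
eef_pos: [0.5783, -0.0237, 0.1999]
tool_rot: [0.0, 0.647, 0.762, 0.0]
contact_force: [-0.0, 0.6, 0.7]
gripper_width: 1.0
```

```bash
python3 - <<'E'
from h import *
st();print(go(-.009,.010,.052,np.pi))
snap('side','s1');im=cv2.imread('pics/s1.png')[130:290,220:420];cv2.imwrite('pics/s1c.png',cv2.convertScaleAbs(cv2.resize(im,None,fx=3.5,fy=3.5),alpha=1.5))
E
```

```text
t 2.92 dock (np.float64(-0.0088), np.float64(0.0099)) z 0.1999 yaw -3.141 F [-0.   0.6  0.7] g 1.0 q7 1.33
([0.03, -0.0, 14.79], 0.0)
```

View pics/s1c.png

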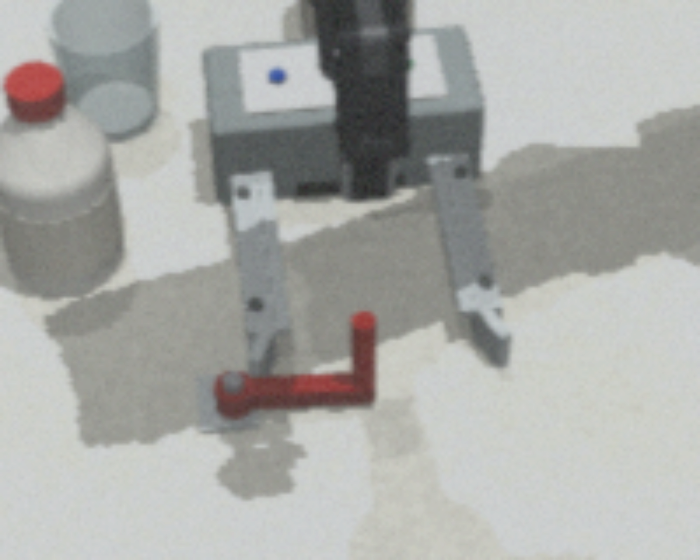

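The side view shows the open gripper above the post, lined up across (fingers at crop column ~368, post at ~363), with the bar shut. Next I descend and grip lightly.

Emit:
carry_out:
  deltas:
    - [[0,0,5],0]
    - [[0,0,10],0]
    - [[0,0,13],0]
    - [[0,0,14.8],0]
    - [[0,0,14.8],0]

```text
t: 3.6
eef_pos: [0.578, -0.0237, 0.0513]
tool_rot: [-0.0, 0.648, 0.762, -0.0]
contact_force: [-0.9, -0.3, 0.1]
gripper_width: 0.998
```

Emit:
carry_out:
  deltas:
    - [[0,0,0],0]
    - [[0,0,0],0]
    - [[0,0,0],0]
    - [[0,0,0],0]
    - [[0,0,0],0]
    - [[0,0,0],0]
  hand: 0
  newtons: 20

```text
t: 4.35
eef_pos: [0.5782, -0.0236, 0.0517]
tool_rot: [0.0, 0.648, 0.762, -0.0]
contact_force: [-2.0, -0.0, 5.8]
gripper_width: 0.131
```

```bash
python3 - <<'E'
from h import *
st()
for a in np.linspace(.17,1.7,10):
    print(round(a,2),go(-.009-.065*np.sin(a),.075-.065*np.cos(a),.052,np.pi-a))
E
```

```text
t 4.35 dock (np.float64(-0.009), np.float64(0.0098)) z 0.0517 yaw -3.141 F [-2.  -0.   5.8] g 0.131 q7 1.19
0.17 ([1.1, 0.12, -0.03], 9.8)
0.34 ([2.17, 0.4, -0.03], 19.5)
0.51 ([3.18, 0.85, -0.04], 29.2)
0.68 ([4.09, 1.47, -0.04], 39.0)
0.85 ([4.89, 2.24, -0.04], 48.7)
1.02 ([5.54, 3.12, -0.04], 58.5)
1.19 ([6.04, 4.11, -0.04], 68.2)
1.36 ([6.36, 5.17, -0.04], 77.9)
1.53 ([6.5, 6.26, -0.04], 87.7)
1.7 ([6.45, 7.36, -0.04], 97.4)
```

Emit:
carry_out:
  deltas:
    - [[1.1,0.12,0],9.8]
    - [[2.17,0.4,0],19.5]
    - [[3.18,0.85,0],29.2]
    - [[4.09,1.47,0],39]
    - [[4.89,2.24,0],48.7]
    - [[5.54,3.12,0],58.5]
    - [[6.04,4.11,0],68.2]
    - [[6.36,5.17,0],77.9]
    - [[6.5,6.26,0],87.7]
    - [[6.45,7.36,0],97.4]

```text
t: 5.6
eef_pos: [0.6404, 0.0485, 0.0516]
tool_rot: [0.002, 1.0, 0.013, -0.001]
contact_force: [-2.5, -8.2, 5.1]
gripper_width: 0.132
```

Emit:
carry_out:
  deltas:
    - [[0,0,0],0]
    - [[0,0,0],0]
    - [[0,0,0],0]
  hand: 0.5

```text
t: 5.98
eef_pos: [0.6399, 0.0489, 0.0513]
tool_rot: [0.002, 1.0, 0.014, -0.001]
contact_force: [-0.6, 0.4, -0.5]
gripper_width: 0.5
```

```bash
python3 - <<'E'
from h import *
st();print(go(-.085,.085,.15,np.pi-1.7))
E
```

```text
t 5.97 dock (np.float64(-0.0706), np.float64(0.0823)) z 0.0513 yaw 1.436 F [-0.6  0.4 -0.5] g 0.5 q7 -0.32
([0.05, -1.42, -9.87], -0.3)
```

Emit:
carry_out:
  deltas:
    - [[0,0,-5],0]
    - [[0,0,-9.9],0]
    - [[0,0,-9.9],0]
  hand: 0.6

```text
t: 6.35
eef_pos: [0.6427, 0.0502, 0.1549]
tool_rot: [0.001, 1.0, 0.014, 0.003]
contact_force: [0.5, 0.3, -0.1]
gripper_width: 0.601
```

```bash
python3 - <<'E'
from h import *
st();print(go(-.193,.125,.15,np.pi))
snap('top','t2');im=cv2.imread('pics/t2.png')
E
```

```text
t 6.35 dock (np.float64(-0.0714), np.float64(0.0853)) z 0.1549 yaw 1.437 F [ 0.5  0.3 -0.1] g 0.601 q7 -0.29
([2.31, -12.58, 0.46], -97.6)
```

Emit:
carry_out:
  deltas:
    - [[2.3,-12.6,0.5],-97.6]
    - [[2.3,-12.6,0.5],-97.6]
    - [[2.3,-12.6,0.5],-97.6]
    - [[2.3,-12.6,0.5],-97.6]
    - [[2.3,-12.6,0.5],-97.6]
    - [[2.3,-12.6,0.5],-97.6]
    - [[2.3,-12.6,0.5],-97.6]
    - [[2.3,-12.6,0.5],-97.6]
    - [[2.3,-12.6,0.5],-97.6]
    - [[2.3,-12.6,0.5],-97.6]

```text
t: 7.65
eef_pos: [0.6595, 0.1761, 0.1451]
tool_rot: [0.001, 0.648, 0.762, -0.002]
contact_force: [-0.3, -0.2, -0.2]
gripper_width: 0.601
```

```bash
python3 - <<'E'
from h import *
st();print(go(-.193,.125,.02,np.pi))
E
```

```text
t 7.65 dock (np.float64(-0.1929), np.float64(0.1222)) z 0.1451 yaw 3.141 F [-0.3 -0.2 -0.2] g 0.601 q7 1.03
([0.05, 0.31, 12.51], -0.1)
```

Emit:
carry_out:
  deltas:
    - [[0,0.3,5],0]
    - [[0,0.3,9],0]
    - [[0,0.3,11],0]
    - [[0,0.3,11.5],0]
    - [[0,0.3,12],0]
    - [[0,0.3,12.2],0]
    - [[0,0.3,12.4],0]
    - [[0,0.3,12.4],0]

```text
t: 8.65
eef_pos: [0.6625, 0.1761, 0.0215]
tool_rot: [0.001, 0.648, 0.762, -0.002]
contact_force: [-0.7, -0.0, -0.8]
gripper_width: 0.601
```

```bash
python3 - <<'E'
from h import *
st();print(go(-.193,.061,.02,np.pi))
snap('side','s3');im=cv2.imread('pics/s3.png')[200:400,200:460];cv2.imwrite('pics/s3c.png',cv2.convertScaleAbs(cv2.resize(im,None,fx=3,fy=3),alpha=1.7))
E
```

```text
t 8.65 dock (np.float64(-0.1924), np.float64(0.1251)) z 0.0215 yaw 3.14 F [-0.7 -0.  -0.8] g 0.601 q7 0.96
([0.05, -6.41, 0.16], -0.1)
```

View pics/s3c.png

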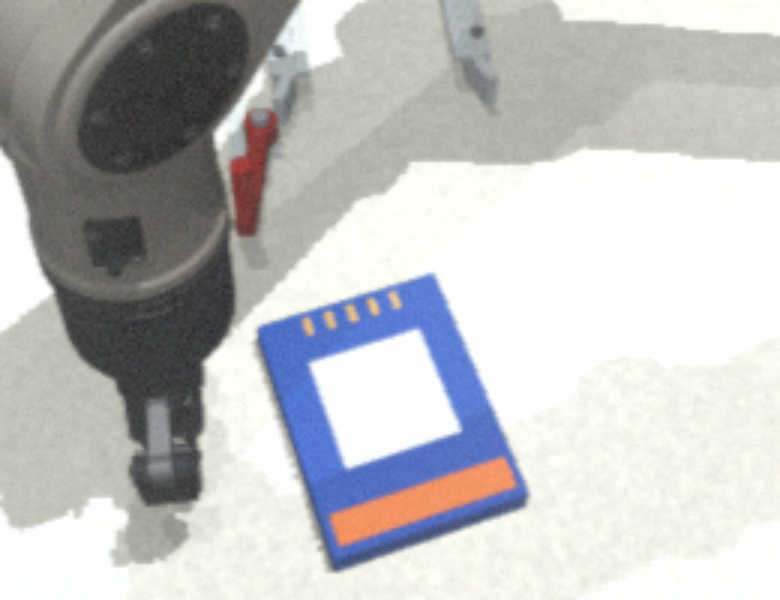

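The latch stands open, clear of the mouth. The gripper is down beside the module's +y side and not touching it. I now push sideways so the two fingers square the module up.

Emit:
carry_out:
  deltas:
    - [[0,-0.8,0.3],0]
    - [[0,-1.6,0.3],0]
    - [[0,-2.4,0.3],0]
    - [[0,-3.2,0.3],0]
    - [[0,-4.0,0.3],0]
    - [[0,-4.6,0.3],0]
    - [[0,-5.2,0.3],0]
    - [[0,-5.6,0.3],0]
    - [[0,-6.0,0.3],0]
    - [[0,-6.0,0.3],0]

```text
t: 9.95
eef_pos: [0.6028, 0.1665, 0.0185]
tool_rot: [0.001, 0.648, 0.762, -0.002]
contact_force: [-0.6, 0.2, 0.6]
gripper_width: 0.6
```

```bash
cat >> h.py <<'E'
def mod(name):
    im=snap('top',name)[:,:,::-1];hsv=cv2.cvtColor(np.ascontiguousarray(im),cv2.COLOR_BGR2HSV)
    H=hsv[...,0].astype(int);m=((hsv[...,1]>110)&(((H>100)&(H<130))|((H>5)&(H<22)))).astype(np.uint8)
    m[:,440:]=0;m[:80]=0
    cs,_=cv2.findContours(m,cv2.RETR_EXTERNAL,cv2.CHAIN_APPROX_NONE);c=max(cs,key=cv2.contourArea)[:,0]
    P=np.array([atz('top',y,x,.018)[:2] for x,y in c.astype(float)])
    D=np.array([dk(p) for p in P]);(cx,cy),(a,b),t=cv2.minAreaRect((D*1000).astype(np.float32))
    print('module dock mm',round(cx,1),round(cy,1),'size',round(a,1),round(b,1),'ang',round((t+45)%90-45,1));return D
E
python3 - <<'E'
from h import *
st();mod('t4')
E
```

```text
t 9.95 dock (np.float64(-0.1926), np.float64(0.0647)) z 0.0185 yaw 3.14 F [-0.6  0.2  0.6] g 0.6 q7 0.9
module dock mm -166.2 4.2 size 64.2 100.1 ang 5.6
```

```bash
python3 - <<'E'
from h import *
im=cv2.imread('pics/t4.png')[150:270,150:330];cv2.imwrite('pics/t4c.png',cv2.convertScaleAbs(cv2.resize(im,None,fx=4.4,fy=4.4,interpolation=2),alpha=1.7))
E
```

```text
(no output)
```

View pics/t4c.png

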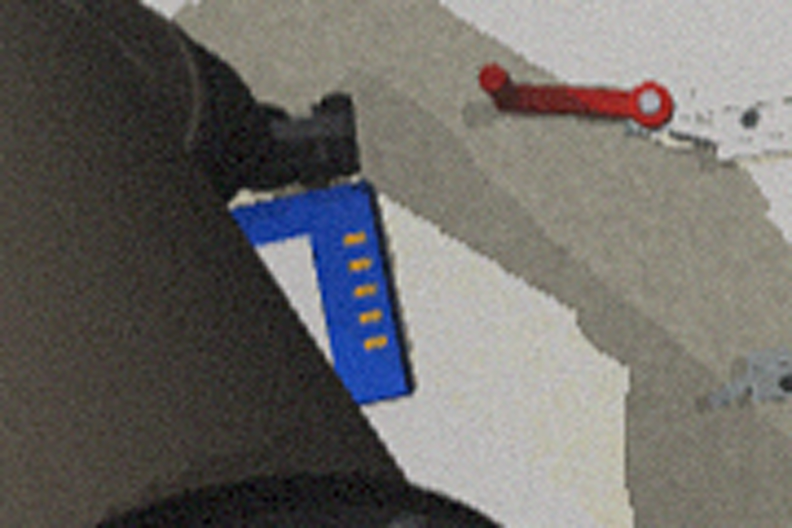

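The top view shows the module turned nearly square to the dock. Its leading edge runs from crop (372,185) to (412,393), with the front finger at its far side. The latch is swung wide.

```bash
python3 - <<'E'
from h import *
g=lambda x,y:dk(atz('top',150+(y+.5)/4.4-.5,150+(x+.5)/4.4-.5,.018))
a,b,c=g(372,185),g(408,395),g(232,206);print(a,b,c, 'edge ang',np.arctan2(b[0]-a[0],a[1]-b[1]),'side',np.arctan2(a[1]-c[1],a[0]-c[0]))
E
```

```text
(np.float64(-0.1379), np.float64(0.0533)) (np.float64(-0.1331), np.float64(-0.0432)) (np.float64(-0.2018), np.float64(0.0525)) edge ang 0.04969997108432157 side 0.012518907773857729
```

Emit:
carry_out:
  deltas:
    - [[0,-0.15,0],0]
    - [[0,-0.3,0],0]
    - [[0,-0.35,0],0]
    - [[0,-0.35,0],0]

```text
t: 10.5
eef_pos: [0.5993, 0.166, 0.0185]
tool_rot: [0.001, 0.648, 0.762, -0.002]
contact_force: [2.2, -0.4, 0.3]
gripper_width: 0.596
```

Emit:
carry_out:
  deltas:
    - [[0,2,0],0]
    - [[0,3,-2],0]
    - [[0,3,-7],0]
    - [[0,3,-12],0]
    - [[0,3,-13],0]

```text
t: 11.12
eef_pos: [0.6303, 0.1727, 0.1521]
tool_rot: [0.002, 0.648, 0.762, 0.0]
contact_force: [-0.5, 0.2, 0.1]
gripper_width: 0.6
```

```bash
python3 - <<'E'
from h import *
st();print(go(-.31,.0,.15,np.pi/2))
E
```

```text
t 11.12 dock (np.float64(-0.1943), np.float64(0.0928)) z 0.1521 yaw 3.141 F [-0.5  0.2  0.1] g 0.6 q7 1.01
([11.56, -9.29, 0.17], 89.9)
```

Emit:
carry_out:
  deltas:
    - [[11.6,-9.3,0.2],90]
    - [[11.6,-9.3,0.2],90]
    - [[11.6,-9.3,0.2],90]
    - [[11.6,-9.3,0.2],90]
    - [[11.6,-9.3,0.2],90]
    - [[11.6,-9.3,0.2],90]
    - [[11.6,-9.3,0.2],90]
    - [[11.6,-9.3,0.2],90]
    - [[11.6,-9.3,0.2],90]
    - [[11.6,-9.3,0.2],90]

```text
t: 12.38
eef_pos: [0.519, 0.272, 0.1487]
tool_rot: [0.001, 0.997, 0.081, 0.0]
contact_force: [0.4, 1.0, 0.3]
gripper_width: 0.601
```

```bash
python3 - <<'E'
from h import *
st();print(go(-.31,.0,.0185,np.pi/2));mod('t5')
im=cv2.imread('pics/t5.png')[130:290,110:330];cv2.imwrite('pics/t5c.png',cv2.convertScaleAbs(cv2.resize(im,None,fx=3.6,fy=3.6,interpolation=2),alpha=1.7))
E
```

```text
t 12.38 dock (np.float64(-0.3103), np.float64(-0.0011)) z 0.1487 yaw 1.571 F [0.4 1.  0.3] g 0.601 q7 -0.61
([0.1, -0.01, 13.02], 0.0)
module dock mm -201.8 -1.0 size 130.1 98.9 ang 3.3
```

View pics/t5c.png

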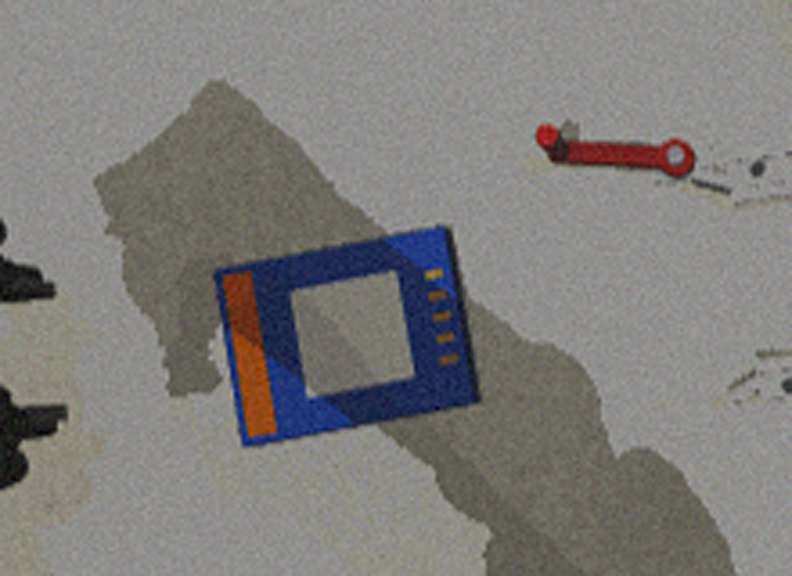

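The module is now clearly visible: centre at dock (-202, -1) mm, +3.3° yaw, 130.1 x 98.9 mm outline, which matches the given size. The fingers are behind the orange end, so I descend and push forward.

Emit:
carry_out:
  deltas:
    - [[0.1,0,5],0]
    - [[0.1,0,9],0]
    - [[0.1,0,11.5],0]
    - [[0.1,0,12.3],0]
    - [[0.1,0,12.8],0]
    - [[0.1,0,13.0],0]
    - [[0.1,0,13.0],0]

```text
t: 13.3
eef_pos: [0.5208, 0.2722, 0.0196]
tool_rot: [0.001, 0.997, 0.081, 0.001]
contact_force: [-0.5, 0.1, -0.1]
gripper_width: 0.602
```

Emit:
carry_out:
  deltas:
    - [[0,1.6,0],0]
    - [[0,2.6,0],0]
    - [[0,3.8,0],0]
    - [[0,5.2,0],0]
    - [[0,6.6,0],0]
    - [[0,8,0],0]
    - [[0,9.5,0],0]
    - [[0,11,0],0]
    - [[0,12,0],0]
    - [[0,12.5,0],0]

```text
t: 14.55
eef_pos: [0.5412, 0.1481, 0.0199]
tool_rot: [0.001, 0.997, 0.081, 0.001]
contact_force: [0.1, 3.6, 2.7]
gripper_width: 0.603
```

```bash
python3 - <<'E'
from h import *
st();print(go(-.012,.0,.0185,np.pi/2));mod('t6')
im=cv2.imread('pics/t6.png')[130:290,150:370];cv2.imwrite('pics/t6c.png',cv2.convertScaleAbs(cv2.resize(im,None,fx=3.6,fy=3.6,interpolation=2),alpha=1.7))
E
```

```text
t 14.55 dock (np.float64(-0.1844), np.float64(0.0009)) z 0.0199 yaw 1.571 F [0.1 3.6 2.7] g 0.603 q7 -0.49
([-0.09, 17.24, 0.17], 0.0)
module dock mm -107.6 -4.9 size 129.7 98.8 ang 0.2
```

View pics/t6c.png

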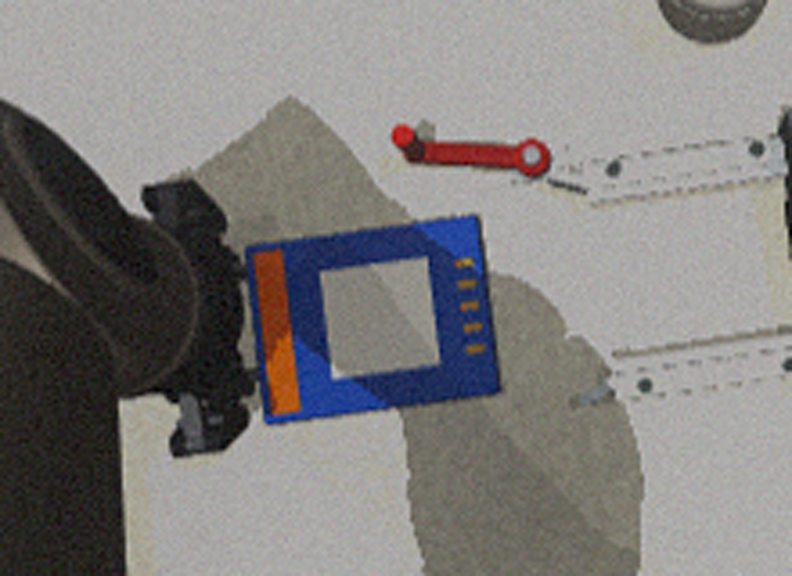

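Square now, at y = -5 mm. The finger contact sticks, so I carry it +5 mm sideways while pushing forward, stopping with the leading edge at the mouth.

Emit:
carry_out:
  deltas:
    - [[0.1,0.7,0],0]
    - [[0.22,1.5,0],0]
    - [[0.34,2.3,0],0]
    - [[0.46,3.1,0],0]
    - [[0.52,3.8,0],0]
    - [[0.52,4.1,0],0]
    - [[0.52,4.1,0],0]

```text
t: 15.48
eef_pos: [0.553, 0.1069, 0.0198]
tool_rot: [0.002, 0.997, 0.08, 0.001]
contact_force: [0.3, -0.0, 0.1]
gripper_width: 0.599
```

```bash
python3 - <<'E'
from h import *
st();print(go(-.012,.005,.0185,np.pi/2));mod('t7')
E
```

```text
t 15.47 dock (np.float64(-0.1418), np.float64(0.0059)) z 0.0198 yaw 1.57 F [ 0.3 -0.   0.1] g 0.599 q7 -0.42
([-0.08, 12.98, 0.17], -0.0)
module dock mm -64.9 0.1 size 129.5 98.9 ang 0.0
```

Emit:
carry_out:
  deltas:
    - [[0,1,0],0]
    - [[0,2,0],0]
    - [[0,3,0],0]
    - [[0,4,0],0]
    - [[0,5,0],0]
    - [[0,6,0],0]
    - [[0,7,0],0]
    - [[0,8,0],0]
    - [[0,9,0],0]
    - [[0,10,0],0]

```text
t: 16.77
eef_pos: [0.5688, 0.0077, 0.02]
tool_rot: [0.002, 0.997, 0.081, 0.001]
contact_force: [-1.8, 2.0, -1.9]
gripper_width: 0.6
```

```bash
python3 - <<'E'
from h import *
st();print(go(-.012,.005,.0185,np.pi/2));mod('t8')
E
```

```text
t 16.77 dock (np.float64(-0.0413), np.float64(0.0055)) z 0.02 yaw 1.57 F [-1.8  2.  -1.9] g 0.6 q7 -0.24
([-0.05, 2.93, 0.16], -0.0)
module dock mm 50.1 1.3 size 101.2 99.2 ang 2.1
```

Emit:
carry_out:
  deltas:
    - [[0,0.8,0],0]
    - [[0,1.6,0],0]
    - [[0,2.2,0],0]
    - [[0,2.6,0],0]
    - [[0,2.8,0],0]
    - [[0,2.9,0],0]
    - [[0,3.0,0],0]
    - [[0,3.0,0],0]

```text
t: 17.82
eef_pos: [0.5739, -0.0226, 0.0203]
tool_rot: [0.002, 0.997, 0.08, 0.001]
contact_force: [-1.8, 5.3, -0.4]
gripper_width: 0.596
```

```bash
python3 - <<'E'
from h import *
st();mod('t9')
im=cv2.imread('pics/t9.png')[140:260,270:430];cv2.imwrite('pics/t9c.png',cv2.convertScaleAbs(cv2.resize(im,None,fx=4.8,fy=4.8,interpolation=2),alpha=1.7))
E
```

```text
t 17.82 dock (np.float64(-0.0106), np.float64(0.0057)) z 0.0203 yaw 1.57 F [-1.8  5.3 -0.4] g 0.596 q7 -0.19
module dock mm 90.5 -0.6 size 82.0 87.2 ang 0.8
```

View pics/t9c.png

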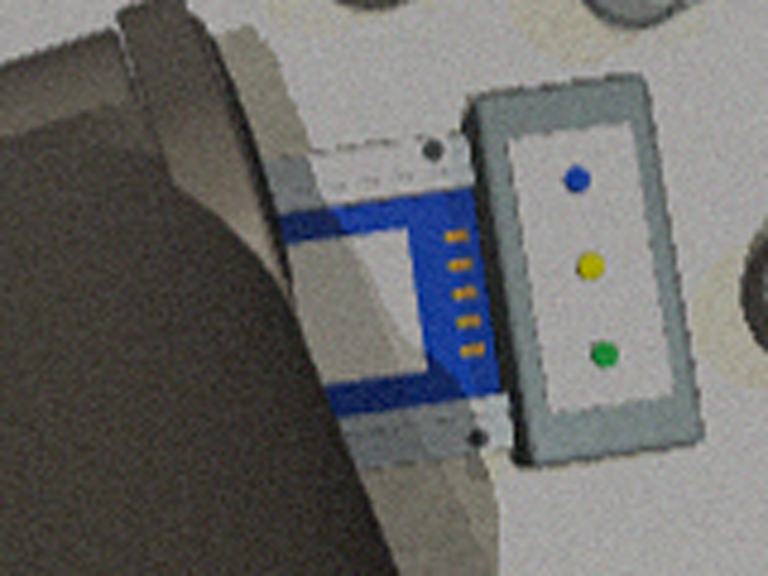

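The module is in the bay with its leading edge at the block face (crop col ~490), but the force is only about 5 N. I press a few mm more to seat it.

Emit:
carry_out:
  deltas:
    - [[0,0.1,0],0]
    - [[0,0.2,0],0]
    - [[0,0.3,0],0]
    - [[0,0.3,0],0]

```text
t: 18.38
eef_pos: [0.5738, -0.0228, 0.0203]
tool_rot: [0.0, 0.997, 0.081, 0.001]
contact_force: [-3.7, 9.1, 2.0]
gripper_width: 0.597
```

Emit:
carry_out:
  deltas:
    - [[0,0.4,0],0]
    - [[0,0.8,0],0]
    - [[0,0.8,0],0]

```text
t: 18.75
eef_pos: [0.5734, -0.0232, 0.0203]
tool_rot: [-0.004, 0.996, 0.084, -0.0]
contact_force: [-8.0, 20.1, 4.3]
gripper_width: 0.599
```

Blocked firmly (20 N, no motion), so it is seated. Now I retract and look.

Emit:
carry_out:
  deltas:
    - [[0,-1.5,0],0]
    - [[0,-3,0],0]
    - [[0,-4,-4],0]
    - [[0,-8,-9],0]
    - [[0,-14,-13],0]
    - [[0,-20,-13],0]
    - [[0,-20,-13],0]
    - [[0,-20,-13],0]

```text
t: 19.75
eef_pos: [0.5404, 0.1728, 0.1517]
tool_rot: [-0.003, 0.996, 0.084, -0.0]
contact_force: [1.0, -1.9, 0.1]
gripper_width: 0.598
```

```bash
python3 - <<'E'
from h import *
st();mod('t10')
im=cv2.imread('pics/t10.png')[140:260,270:430];cv2.imwrite('pics/t10c.png',cv2.convertScaleAbs(cv2.resize(im,None,fx=4.8,fy=4.8,interpolation=2),alpha=1.7))
E
```

```text
t 19.75 dock (np.float64(-0.2089), np.float64(0.0041)) z 0.1517 yaw 1.577 F [ 1.  -1.9  0.1] g 0.598 q7 -0.44
module dock mm 66.3 -0.8 size 129.6 99.1 ang 0.1
```

View pics/t10c.png

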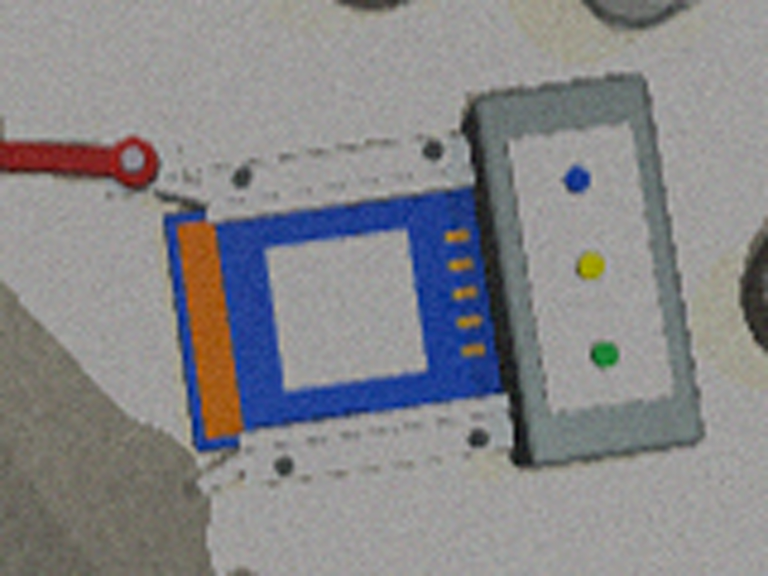

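The module is home: measured at dock (66, -1) mm, 0.1°, square between the lips, with the latch open. Next I locate the post for closing.

```bash
python3 - <<'E'
from h import *
im=cv2.imread('pics/t10.png');h=cv2.cvtColor(im,cv2.COLOR_BGR2HSV)
m=((h[...,1]>130)&((h[...,0]<5)|(h[...,0]>172))&(h[...,2]>110)).astype(np.uint8)
m[:150]=0;m[:,320:]=0;m[240:]=0
n,l,s,c=cv2.connectedComponentsWithStats(m)
for i in range(1,n):
    if s[i,4]>8:print(s[i],c[i],dk(atz('top',c[i][1],c[i][0],.065)))
a=1.68;print(go(-.009-.065*np.sin(a),.075-.065*np.cos(a),.14,np.pi-a))
E
```

```text
([7.75, 13.43, 1.05], 6.5)
```

```bash
python3 - <<'E'
from h import *
im=cv2.imread('pics/t10.png')[130:220,230:320];h=cv2.cvtColor(im,cv2.COLOR_BGR2HSV)
for v in(70,85,100):
    m=((h[...,1]>120)&((h[...,0]<6)|(h[...,0]>172))&(h[...,2]>v)).astype(np.uint8)
    n,l,s,c=cv2.connectedComponentsWithStats(m)
    for i in range(1,n):
        if s[i,4]>8:print(v,s[i]+[230,130,0,0,0],dk(atz('top',c[i][1]+130,c[i][0]+230,.065)))
a=1.68;print(proj('top',[*w(-.009-.065*np.sin(a),.075-.065*np.cos(a)),.065]))
E
```

```text
70 [259 165   6   6  28] (np.float64(-0.0718), np.float64(0.0856))
70 [269 169  33   9 129] (np.float64(-0.0284), np.float64(0.0694))
85 [259 165   6   5  24] (np.float64(-0.0718), np.float64(0.0862))
(np.float64(169.12531996271468), np.float64(260.62959205600225))
```

Emit:
carry_out:
  deltas:
    - [[7.9,13.4,1],8]
    - [[7.9,13.4,1],8]
    - [[7.9,13.4,1],8]
    - [[7.9,13.4,1],8]
    - [[7.9,13.4,1],8]
  hand: 1

```text
t: 20.42
eef_pos: [0.64, 0.0513, 0.1399]
tool_rot: [-0.002, 1.0, 0.012, -0.001]
contact_force: [-0.1, 0.3, 0.5]
gripper_width: 1.001
```

```bash
python3 - <<'E'
from h import *
st();print(go(-.0725,.0845,.052,np.pi-1.71))
E
```

```text
t 20.43 dock (np.float64(-0.0729), np.float64(0.0828)) z 0.1399 yaw 1.434 F [-0.1  0.3  0.5] g 1.001 q7 -0.32
([0.2, 0.06, 8.79], 0.1)
```

Emit:
carry_out:
  deltas:
    - [[0.2,0,4],0]
    - [[0.2,0,7],0]
    - [[0.2,0,8.5],0]
    - [[0.2,0,8.8],0]
    - [[0.2,0,8.8],0]

```text
t: 21.05
eef_pos: [0.6423, 0.0522, 0.0528]
tool_rot: [-0.003, 1.0, 0.012, -0.001]
contact_force: [0.5, -0.1, -0.1]
gripper_width: 0.997
```

Emit:
carry_out:
  deltas:
    - [[0,0,0],0]
    - [[0,0,0],0]
    - [[0,0,0],0]
    - [[0,0,0],0]
    - [[0,0,0],0]
    - [[0,0,0],0]
  hand: 0
  newtons: 20

```text
t: 21.8
eef_pos: [0.6423, 0.0522, 0.053]
tool_rot: [-0.003, 1.0, 0.012, -0.001]
contact_force: [-1.2, -0.2, 3.1]
gripper_width: 0.131
```

```bash
python3 - <<'E'
from h import *
st()
for a in np.linspace(1.71,-.02,12)[1:]:
    print(round(a,2),go(-.009-.065*np.sin(a),.075-.065*np.cos(a),.052,np.pi-a))
E
```

```text
t 21.8 dock (np.float64(-0.0734), np.float64(0.0852)) z 0.053 yaw 1.434 F [-1.2 -0.2  3.1] g 0.131 q7 -0.36
1.55 ([-1.14, 0.1, 0.1], -8.9)
1.4 ([-2.13, 0.34, 0.1], -17.9)
1.24 ([-3.07, 0.73, 0.1], -26.9)
1.08 ([-3.95, 1.26, 0.1], -35.9)
0.92 ([-4.72, 1.92, 0.1], -44.9)
0.77 ([-5.39, 2.7, 0.09], -53.9)
0.61 ([-5.92, 3.57, 0.09], -62.9)
0.45 ([-6.31, 4.51, 0.08], -72.0)
0.29 ([-6.55, 5.5, 0.08], -81.0)
0.14 ([-6.63, 6.52, 0.07], -90.0)
-0.02 ([-6.55, 7.54, 0.07], -99.0)
```

Gripped (11 mm). Now I swing it shut along the arc.

Emit:
carry_out:
  deltas:
    - [[-1.14,0.1,0],-8.9]
    - [[-2.13,0.34,0],-17.9]
    - [[-3.07,0.73,0],-26.9]
    - [[-3.95,1.26,0],-35.9]
    - [[-4.72,1.92,0],-44.9]
    - [[-5.39,2.7,0],-53.9]
    - [[-5.92,3.57,0],-62.9]
    - [[-6.31,4.51,0],-72]
    - [[-6.55,5.5,0],-81]
    - [[-6.63,6.52,0],-90]

```text
t: 23.05
eef_pos: [0.5734, -0.0127, 0.0528]
tool_rot: [-0.005, 0.695, 0.719, -0.001]
contact_force: [-13.3, 3.3, 14.1]
gripper_width: 0.131
```

```bash
python3 - <<'E'
from h import *
st();print(go(-.0075,.010,.0525,np.pi))
E
```

```text
t 23.05 dock (np.float64(-0.0205), np.float64(0.0068)) z 0.0528 yaw 3.013 F [-13.3   3.3  14.1] g 0.131 q7 1.03
([-1.25, 0.48, 0.02], -7.4)
```

Emit:
carry_out:
  deltas:
    - [[-0.5,0.25,0],-3]
    - [[-1.0,0.45,0],-6]
    - [[-1.25,0.5,0],-7.4]
    - [[-1.3,0.5,0],-7.4]
    - [[-1.3,0.5,0],-7.4]

```text
t: 23.68
eef_pos: [0.5747, -0.0249, 0.0526]
tool_rot: [-0.008, 0.647, 0.762, -0.004]
contact_force: [-14.2, 0.9, 15.2]
gripper_width: 0.129
```

```bash
python3 - <<'E'
from h import *
st()
E
```

```text
t 23.68 dock (np.float64(-0.0082), np.float64(0.0061)) z 0.0526 yaw -3.14 F [-14.2   0.9  15.2] g 0.129 q7 1.16
```

Emit:
carry_out:
  deltas:
    - [[0,0,0],0]
    - [[0,0,0],0]
    - [[0,0,0],0]
    - [[0,0,0],0]
  hand: 0.6

```text
t: 24.18
eef_pos: [0.575, -0.025, 0.0526]
tool_rot: [-0.008, 0.647, 0.762, -0.004]
contact_force: [-0.7, 0.4, 1.0]
gripper_width: 0.602
```

Emit:
carry_out:
  deltas:
    - [[0,0,-3],0]
    - [[0,0,-8],0]
    - [[0,0,-13],0]
    - [[4,0,-16],0]
    - [[10,0,-16],0]
    - [[16,0,-16],0]
    - [[22,0,-16],0]
    - [[22,0,-16],0]

```text
t: 25.18
eef_pos: [0.5399, 0.1981, 0.215]
tool_rot: [-0.009, 0.643, 0.765, -0.002]
contact_force: [0.4, -0.3, 0.5]
gripper_width: 0.599
```

```bash
python3 - <<'E'
from h import *
st();mod('t11')
im=cv2.imread('pics/t11.png');h=cv2.cvtColor(im,cv2.COLOR_BGR2HSV)
cv2.imwrite('pics/t11c.png',cv2.convertScaleAbs(cv2.resize(im[80:260,260:480],None,fx=3.3,fy=3.3,interpolation=2),alpha=1.7))
for n in('reagent','tub','beaker'):print(n,[(d['score'],d['centre']) for d in models.spot_in(n,'top')[:1]])
E
```

```text
t 25.18 dock (np.float64(-0.2339), np.float64(0.0077)) z 0.215 yaw -3.131 F [ 0.4 -0.3  0.5] g 0.599 q7 0.93
module dock mm 66.4 -0.5 size 130.0 98.8 ang 0.2
reagent [(0.58, [122.4, 347.8])]
tub [(0.91, [199.8, 446.7])]
beaker [(0.88, [128.8, 406.9])]
```

View pics/t11c.png

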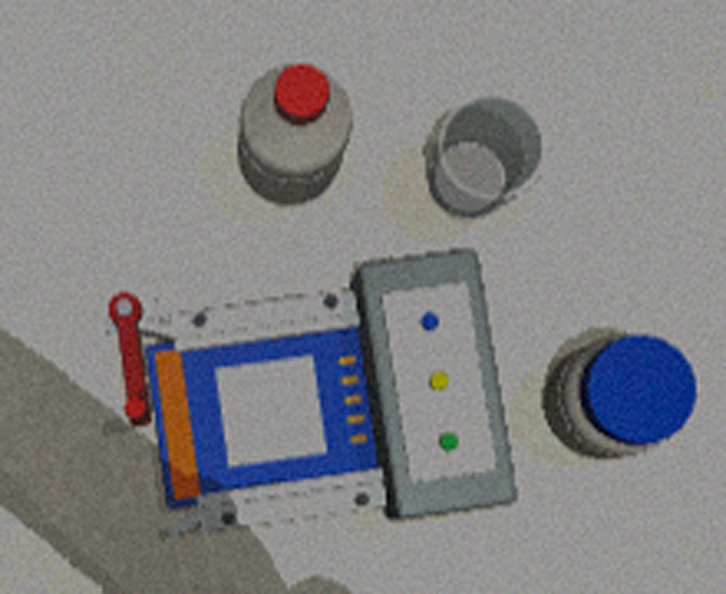

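```bash
python3 - <<'E'
from h import *
g=lambda x,y,z:np.array(dk(atz('top',80+(y+.5)/3.3-.5,260+(x+.5)/3.3-.5,z)))
a,b=g(124,306,.018),g(135,409,.065);print(a,b,np.arctan2(a[0]-b[0],a[1]-b[1]))
a,b=g(126,330,.018),g(137,420,.018);print(a,b,np.arctan2(a[0]-b[0],a[1]-b[1]))
E
```

```text
[-0.0081  0.0748] [-0.0076  0.007 ] -0.007374497582566942
[-0.0088  0.06  ] [-0.0095  0.0047] 0.01265755183405195
```

The latch measures about 0 rad, so it is shut. The module is home, the bystanders look undisturbed and the arm is clear, so I hand in.

```bash
python3 -c "
from station import bot
print(bot.hand_in())"
```

```text
the job is handed in; nothing more can be done
None
```

The job is done and handed in at about 25 s of the 67 s allowed. The hand-in reported no verdict.

I gripped the latch post and swung it open to about 1.7 rad. Then I squared the module with a two-finger side push and slid it along the bench into the bay. It stopped firmly against the connector block at about 20 N. Last, I gripped the post again and swung the latch shut.

What the last checks showed:
- **Module:** it measured dock x = 66 mm, y = -0.5 mm, square within 0.2°. The x reading is 1 mm past nominal home, which is inside the calibration error.
- **Latch:** two readings from the picture gave -0.01 and +0.01 rad, so it is shut.
- **Bystanders:** the bottle, tub and beaker stand upright. Their detections are within about 3 pixels of the start, which is detector scatter.
- **Robot:** the gripper is clear, about 20 cm up and away from everything.

No check failed. The only disagreement was a few module outline readings during the push, when the arm or the lips hid part of it. I looked again with the arm clear before relying on them.

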